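Post the specimen case through the collection box's slot

ROBOT

A 6-joint arm with a two-finger parallel gripper is mounted at the origin on a cart in front of the work surface, level with it; the furniture and walls round the work are solid. World frame = base frame: x ahead of the robot, y to its left, z up, the work surface at z = 0. Lengths are in m, angles in rad, forces in N, time in s.
With the tool pointing down it reaches from about 0.375 to 0.825 m from the base axis. Payload 5.5 kg.
Tool frame: the origin (TCP) lies at the very end of the fingers, on their centre line; the grasp point (between the pads) lies 19 mm behind it; z points along the fingers, y is the direction in which the jaws open and shut (so a half turn about z gives the same grasp; the last joint's range is limited). The gripper opens to 85 mm and grips with 20 to 120 N. Pads are 22 mm wide; open, the fingers measure 114 mm over their backs; the gripper's body (76 mm by 85 mm) begins 54 mm behind the grasp point. The pads swing forward as they close: fully open they stand 13 mm farther back than shut.
Start: joints at [1.188, 0.314, -0.047, 1.21, 0, 1.571], TCP at [0.224, 0.557, 0.194] pointing down, gripper open.
Joint ranges: [-2.67, 2.67], [-0.69, 1.73], [-1.03, 1.25], [-2.08, 2.16], [-1.42, 1.45], [-3.14, 3.14]. Speed limits (rad/s): [2.39, 2.39, 3.01, 3.14, 3.14, 3.14].

INTERFACE

Orientations are given as a unit quaternion [w, x, y, z].
In Python, from bench import r gives the robot as it stands.
- The arm moves only by the shell command python3 -m inch 'ROWS'. ROWS is JSON, one flat list of numbers, 7 for each row, row after row: the shift along the tool's x, y, z normalised to -1 to 1, where 1 is 400 mm, then the turn, a rotation vector about the tool's x, y, z normalised to -1 to 1, where 1 is 180 degrees, then the opening, from -1 (shut) to 1 (fully open). A call has 1 to 5 rows; each row shifts and turns the commanded pose from where the row before left it, along the tool's axes as they then stand; what a row does not reach is not made up. A row lasts 1/8 s, in which the tool goes at most 62.5 mm and 10.7 degrees, less where a joint would pass 70% of its speed; a pose out of reach is approached as far as the arm can. A call with a number of a shift or a turn outside -1 to 1 is refused whole. A call with a gripper value outside its range is refused whole. The fingers move at their own pace and stop on an object; the grip force is fixed at half the most. Time passes only in rows, so rows that do not move let the fingers close. It gives the time, the measured TCP pose, the force and the opening at its end, in the units of the state.
- r.get_state(): the state, without advancing time (a new reading comes with each control period).
- r.read_camera(name): name is "scene" or "top" or "wrist"; returns the picture (400x640x3 uint8, red, green, blue); there is no depth.
- r.get_calibration(name): a dict with "intrinsics" (3x3 intrinsics, pixels), "position" and "attitude" of the camera in the world. Camera axes: x right, y down, z forward; pixel columns grow to the right and rows downward; lengths in m; the calibration is good to about 2 mm. A picture is of the moment at which its call begins: read the wrist's pose just before it. get_calibration takes no time and is no camera call; for the wrist camera it gives the pose at the moment of the call.
- r.job_done(): hands the job in, once; it reports no verdict.
The state is a dict: "time_s": time; "q": joint angles; "joint_velocities": joint speeds; "joint_torque": joint torques, N m; "position": TCP position; "eef_rot": TCP orientation; "wrist_force": force on the tool from outside, world axes, zero at the start; "moment": the same for the moment, N m; "gripper_width": opening from 0.0 (shut) to 1.0 (fully open).
Only numpy, scipy, OpenCV 4.12 (cv2) and the standard library are available. Lean on these libraries where they do the work, as an engineer would, in place of code of your own. Each camera call takes 0.05 s, during which the arm holds its last target.

TASK

Take the flat white specimen case by its tab out of the little stand and post it, tab last, through the slot in the lid of the grey collection box, pushing it past the spring flap until it drops right inside. The slot sits in a sliding plate in the springy lid and may be a little off the middle of the lid, so feel for it gently: never press hard on the case or the box, keep the case upright until it is in, and leave the other things where they are.

Things in the scene. Friction and masses are not known exactly. Their poses are not given: they have to be found in the camera images.
- case_center (a point): Centre, half-way up, of the flat white specimen case standing upright in the stand. z up, x across its thickness, y along its width. Body 12 mm thick (x), 64 wide (y), 75 high; on it a grip tab 8 mm thick (x), 40 wide (y), 32 high. 107 mm high in all: underside 53.5 mm below this point, body's top (foot of the tab) 21.5 mm above it, tab's top 53.5 mm above it. 0.12 kg.
- slot (a point): Middle of the collection box's lid, at the height of the flat aluminium slot plate's upper face (136 mm over the desk). z up, x across the slot, y along it. Slot 14 mm wide (x), 68 mm long (y), no chamfer, sides 20 mm deep. The plate was slid along x and sticks: the slot's true middle lies unmeasured anywhere from -13 to 13 mm along x from here (0 in y); under 30 N it does not move.
- flap (a point): Point 17 mm below slot, where a steel spring flap under the slot's +x edge ends. It leaves 10 to 11 mm free. The case's body must be pushed past it (some 3 to 10 N) and is held by it if let go; the tab passes freely, so once the tab's foot is down at this height (15 mm of tab still out) the case drops to the box's floor, 115 mm below here. It lets nothing back up. It goes down with the lid.
- box: Grey collection box with white lid, fixed to the desk; origin at the centre of its underside, axes as slot's. Outside 134 mm (x, 145 over the two lid clips) by 126 mm (y), 136 mm high. The lid is sprung: with the plate and flap it starts to sink at about 1.5 N, 1 mm per 3 N, to a hard stop at 6 mm. The plate, 84 mm (x) by 88 mm (y), lies between two rails along its y edges, 2 mm higher.
- stand: Grey fixed stand on the desk; origin at the centre of its underside. Base 60 mm (x) by 100 mm (y); its pocket is 15 mm (x) by 67 mm (y), its floor 6 mm and its rim 32 mm above the desk. The case stands in the pocket with its thickness along x.
- marker: Loose pen with a red cap, 17 x 135 x 16 mm, a bystander; origin at the centre of its underside.
- cream_tube: Loose hand cream tube lying flat, 40 x 136 x 27 mm, a bystander; origin at the centre of its underside.
- phone_b: Loose phone lying on its back, 78 x 165 x 10 mm, a bystander; origin at the centre of its underside.
- wipes_tub: Loose white tub with a green lid, 69 x 69 x 133 mm, standing, a bystander; origin at the centre of its underside.
- case: The same specimen case; origin at the centre of its underside, axes as those of case_center.
Things that resemble listed ones, but are neither listed nor needed, are in the scene too. Leave any orange or red look-alike of the stand alone. What is shaped like the case but turquoise is not meant.

How it is judged:
On the way, in this order (a step that is already met when the one before it is completed fails the run):
1. the case is lifted clear of the stand, upright (z of case_center in the frame of stand above 0.1 m and angle between case_center's own z axis and vertical below 0.3 rad), for 0.1 s.
2. the case's lower edge has entered the slot, upright and in line with it (z of case_center in the frame of slot between -0.03 and 0.0435 m and horizontal distance between case_center and slot below 0.019 m and angle between case_center's own z axis and vertical below 0.15 rad and angle between the y axis of case_center and the y axis of slot, either way round below 0.1 rad), for 0.1 s.
At the end, for the whole second after the job is handed in: The whole case is inside the collection box below the lid and the flap (its centre less than 75 mm above the box's underside, within the box's walls) and at rest (under 0.03 m/s) (z of case_center in the frame of box between 0 and 0.075 m and x of case_center in the frame of box between -0.062 and 0.062 m and y of case_center in the frame of box between -0.057 and 0.057 m and linear speed of case below 0.03 m/s); the robot touches nothing.
It fails at once if the case is pressed on the box with more than 30 N before it has dropped in (contact force between case and box above 30 N and z of case_center in the frame of box above 0.105 m).
It fails at once if the robot presses on the box with more than 30 N (contact force between the arm and box above 30 N).
It fails at once if the case is tipped by more than 0.5 rad before it is in the box (angle between case_center's own z axis and vertical above 0.5 rad and (z of case_center in the frame of box above 0.11 m or horizontal distance between case_center and box above 0.09 m)).
It fails at once if a bystander (pen, cream tube, phone or tub) is shifted by more than 20 mm (distance of any of marker, cream_tube, phone_b, wipes_tub from where it was at the start of the episode above 0.02 m).
It also fails if it takes over 64 s, if anything falls off the work surface, if the arm or the gripper's body presses on something with over 40 N, if the wrist force passes 120 N, or if a joint passes its speed limit or range.

## Working session

There is one attempt and no reset: what is moved stays moved. The work goes in short steps, Python scripts to look and compute and a shell command to move; the robot and the scene stay as the last step left them, time stands still between calls to the robot, and variables do not carry over. Pictures are saved under pics/ and viewed, and the job is handed in when it is done.

```bash
ls; mkdir -p pics
python3 - <<'E'
from bench import r
import cv2
s=r.get_state()
for k,v in s.items(): print(k,v)
for n in("scene","top","wrist"):
    c=r.get_calibration(n);print(n,c)
    cv2.imwrite(f"pics/{n}0.png",r.read_camera(n)[:,:,::-1])
E
```

```text
pics
time_s 0.0
q [ 1.18800225e+00  3.14191025e-01 -4.80619146e-02  1.21017377e+00
 -2.79341387e-05  1.57083550e+00]
joint_velocities [ 0.00030395 -0.00161934  0.00019456 -0.0002104   0.00116399  0.00096645]
joint_torque [ 1.15311700e-04 -5.39593041e+01  3.39748728e+01  1.91874476e-02
  1.72452774e-04 -9.07255412e-06]
position [0.22388738 0.55599866 0.1931631 ]
eef_rot [-1.41346182e-04  1.90249763e-01  9.81735383e-01 -8.02963051e-04]
wrist_force [-0.48329897  0.69493433 -0.65512956]
moment [-0.00404894 -0.02506171  0.01789456]
gripper_width 1.0006949223700832
scene {'intrinsics': array([[455.43409325,   0.        , 312.4016347 ],
       [  0.        , 455.43409325, 197.05595569],
       [  0.        ,   0.        ,   1.        ]]), 'position': array([-0.1307246 , -0.42207914,  0.7432035 ]), 'attitude': array([-0.38130498,  0.79568826, -0.42340418,  0.20546436])}
top {'intrinsics': array([[459.25852865,   0.        , 321.51670834],
       [  0.        , 459.25852865, 202.61701405],
       [  0.        ,   0.        ,   1.        ]]), 'position': array([0.38578257, 0.00871528, 1.19270655]), 'attitude': array([ 0.04669836, -0.70098229,  0.71018397, -0.04562692])}
wrist {'intrinsics': array([[301.04010611,   0.        , 313.46786533],
       [  0.        , 301.04010611, 199.56844161],
       [  0.        ,   0.        ,   1.        ]]), 'position': array([0.15291191, 0.58663936, 0.37244052]), 'attitude': array([0.12677576, 0.81883479, 0.55350254, 0.08409775])}
```

View pics/scene0.png

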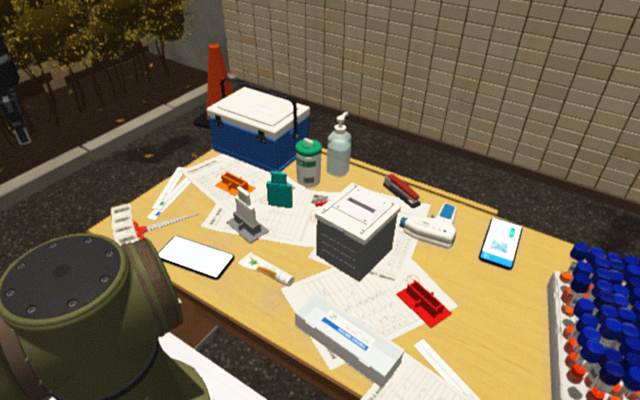

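View pics/top0.png

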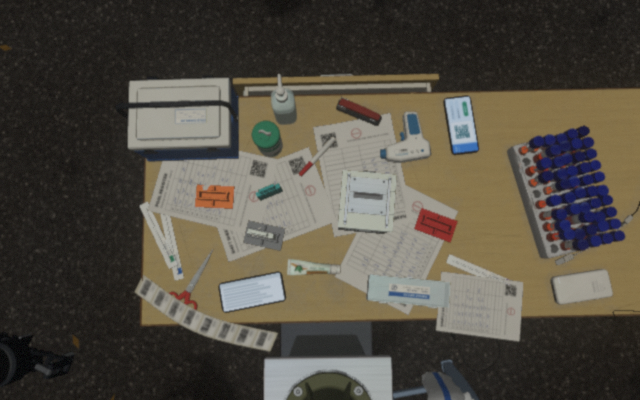

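View pics/wrist0.png

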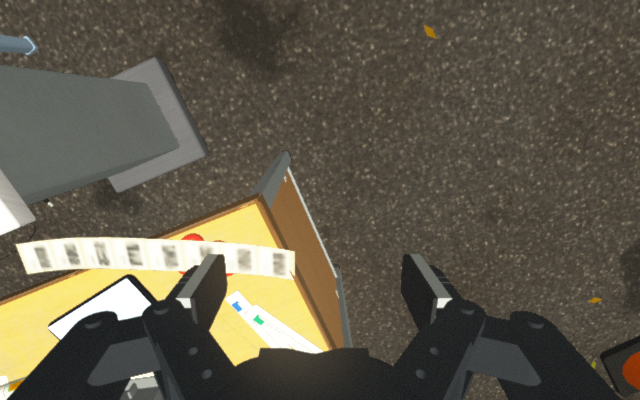

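Candidates: the white case in the grey stand is at scene (245,215) / top (264,234). The turquoise case is at scene (280,190) / top (270,190). The look-alike stands are orange at top (215,196) and red at top (435,225). By the description I choose the white one in the grey stand, and check it with close crops.

Run:
```python
import cv2,numpy as np
s=cv2.imread('pics/scene0.png');t=cv2.imread('pics/top0.png')
def c(im,x0,y0,w,h,k):return cv2.resize(im[y0:y0+h,x0:x0+w],None,fx=k,fy=k,interpolation=cv2.INTER_CUBIC)
a=c(s,215,170,80,80,5);b=c(t,230,200,80,80,5)
cv2.imwrite('pics/c1.png',np.hstack([a,b]))
a=c(s,305,170,110,110,3.63);b=c(t,325,160,80,80,5)
cv2.imwrite('pics/c2.png',np.hstack([a[:399],b[:399]]))
```

```text
(no output)
```

View pics/c1.png

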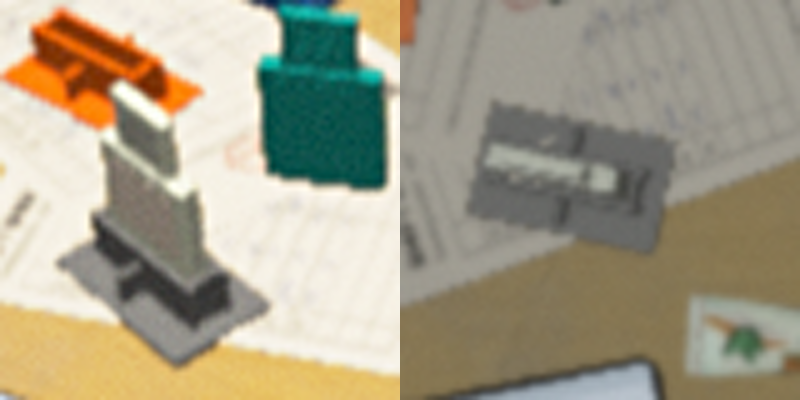

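View pics/c2.png

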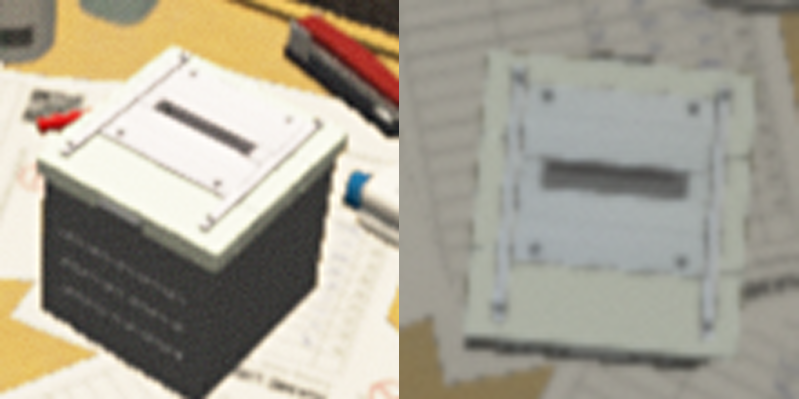

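```bash
cat > h.py <<'E'
from bench import r
import numpy as np,cv2
from scipy.spatial.transform import Rotation as R
def rot(q): return R.from_quat(np.asarray(q),scalar_first=True)
def unproj(c,uv,z):
    K=c['intrinsics'];M=rot(c['attitude']).as_matrix();p=c['position']
    d=np.c_[np.asarray(uv,float),np.ones(len(uv))]@np.linalg.inv(K).T@M.T
    return p+d*((z-p[2])/d[:,2])[:,None]
def proj(c,P):
    M=rot(c['attitude']).as_matrix();q=(np.asarray(P)-c['position'])@M@c['intrinsics'].T
    return q[:,:2]/q[:,2:]
E
python3 - <<'E'
from h import *
np.set_printoptions(precision=4,suppress=True)
t=r.get_calibration('top')
def L(a,x0,y0,k=5): return (np.array(a)+.5)/k-.5+[x0,y0]
for nm,pts,x0,y0,z in [('base',[(90,100),(278,140),(255,250),(67,213)],230,200,.005),
 ('tab',[(87,145),(217,170),(215,190),(85,167)],230,200,.113),
 ('lid',[(90,52),(352,75),(338,357),(67,337)],325,160,.136),
 ('plate',[(127,84),(325,100),(312,272),(115,262)],325,160,.136),
 ('slot',[(143,160),(290,173),(287,198),(140,187)],325,160,.136)]:
    P=unproj(t,L(pts,x0,y0),z)
    print(nm,P[:,:2].tolist(),P.mean(0),'sides',np.linalg.norm(np.roll(P,-1,0)-P,axis=1),'yaw long',np.arctan2(*(P[0]+P[3]-P[1]-P[2])[[1,0]]))
s=r.get_state();w=r.get_calibration('wrist')
T=rot(s['eef_rot'])
print('cam in tool',T.inv().apply(w['position']-s['position']),(T.inv()*rot(w['attitude'])).as_matrix(),T.as_matrix())
E
```

```text
base [[0.4999238099933708, 0.20200935241320697], [0.47784278882699516, 0.10441494254317318], [0.42127821403697885, 0.11640455547178596], [0.44153871783387344, 0.21340846635815386]] [0.4601 0.1591 0.005 ] sides [0.1001 0.0578 0.0991 0.0595] yaw long 1.3565514350020642
tab [[0.4682890249489934, 0.1856739739075687], [0.45571978419223347, 0.12443382975182656], [0.4463404915190346, 0.12536504895857417], [0.45794006335076565, 0.18652937451561677]] [0.4571 0.1555 0.113 ] sides [0.0625 0.0094 0.0623 0.0104] yaw long 1.3758534945786922
lid [[0.6010481558875966, -0.04095051035747654], [0.5884599989228427, -0.16325901686775238], [0.4566353510780066, -0.15236902702455252], [0.46748339570638386, -0.027829444267763834]] [ 0.5284 -0.0961  0.136 ] sides [0.123  0.1323 0.125  0.1342] yaw long 1.4761382618841103
plate [[0.585586237914892, -0.05795997218350327], [0.5767607967624949, -0.15025434978219981], [0.4961073780414359, -0.1416451000449086], [0.5019562097348753, -0.05065218736271581]] [ 0.5401 -0.1001  0.136 ] sides [0.0927 0.0811 0.0912 0.0839] yaw long 1.49090513785192
slot [[0.5495399346815462, -0.06465291584330117], [0.5425174375403787, -0.13287304577796824], [0.5308003589697918, -0.13112567156886074], [0.5368632608946142, -0.06298112132631542]] [ 0.5399 -0.0979  0.136 ] sides [0.0686 0.0118 0.0684 0.0128] yaw long 1.4751303845503192
cam in tool [ 0.0773  0.0016 -0.1792] [[ 0.0004 -0.9537 -0.3007]
 [ 1.      0.0007 -0.0009]
 [ 0.0011 -0.3007  0.9537]] [[-0.9276  0.3735 -0.0005]
 [ 0.3735  0.9276 -0.0013]
 [-0.     -0.0013 -1.    ]]
```

```bash
cat >> h.py <<'E'
def plan(target,yyaw):
    """total shift in tool axes (norm. units) and turn to a tool-down pose with tool y at yaw yyaw"""
    s=r.get_state();T=rot(s['eef_rot'])
    y=np.array([np.cos(yyaw),np.sin(yyaw),0]);z=np.array([0,0,-1.]);x=np.cross(y,z)
    G=R.from_matrix(np.c_[x,y,z])
    d=T.inv().apply(np.array(target)-s['position'])
    print('shift mm',(d*1e3).round(1),'units',(d/.4).round(4),'turn units',((T.inv()*G).as_rotvec()/np.pi).round(4),'| pos',s['position'].round(4),'F',s['wrist_force'].round(2),'M',s['moment'].round(3),'g',round(s['gripper_width'],3),'t',s['time_s'],'q6',s['q'][5].round(2))
    y=T.as_matrix()[:,1]; print('yyaw',np.arctan2(y[1],y[0]).round(4),'tilt',T.as_matrix()[:,2].round(4))
E
python3 -c "
from h import *
plan((.459,.158,.26),-.214)"
```

```text
shift mm [-366.7 -281.6  -66.3] units [-0.9169 -0.7039 -0.1657] turn units [-3.000e-04  3.000e-04  4.463e-01] | pos [0.2239 0.5561 0.1933] F [-0.15  1.03  0.41] M [ 0.01  -0.009 -0.034] g 1.002 t 0.15 q6 1.57
yyaw 1.188 tilt [-5.0e-04 -1.3e-03 -1.0e+00]
```

```bash
python3 -m inch '[0,0,-0.08,0,0,0,1, -0.1,-0.08,-0.08,0,0,0,1, -0.12,-0.09,0,0,0,0,1, -0.12,-0.09,0,0,0,0,1, -0.12,-0.09,0,0,0,0,1]'
python3 -m inch '[-0.12,-0.09,0,0,0,0,1, -0.12,-0.09,0,0,0,0,1, -0.12,-0.09,0,0,0,0,1, -0.1,-0.08,0,0,0,0,1, 0,0,0,0,0,0.05,1]'
python3 -m inch '[0,0,0,0,0,0.055,1, 0,0,0,0,0,0.055,1, 0,0,0,0,0,0.055,1, 0,0,0,0,0,0.055,1, 0,0,0,0,0,0.055,1]'
python3 -c "
from h import *
plan((.459,.158,.26),-.214)"
```

```text
time_s: 0.78
position: [0.3431, 0.3563, 0.2579]
eef_rot: [0.0, 0.19, 0.982, -0.0]
wrist_force: [1.2, 1.0, -0.6]
gripper_width: 1.001
time_s: 1.4
position: [0.4621, 0.1562, 0.2577]
eef_rot: [0.0, 0.271, 0.963, -0.0]
wrist_force: [1.1, 1.2, -1.2]
gripper_width: 0.997
time_s: 2.02
position: [0.4607, 0.1593, 0.2577]
eef_rot: [-0.0, 0.648, 0.762, -0.0]
wrist_force: [0.4, 0.3, 0.4]
gripper_width: 0.999
shift mm [-1.  -1.8 -2.3] units [-0.0025 -0.0046 -0.0056] turn units [-2.000e-04  1.000e-04  1.194e-01] | pos [0.4607 0.1593 0.2577] F [0.38 0.27 0.39] M [ 0.023  0.044 -0.053] g 0.999 t 2.025 q6 1.74
yyaw 0.1612 tilt [-6.e-04 -2.e-04 -1.e+00]
```

```bash
python3 -m inch '[0,0,0,0,0,0.055,1, 0,0,0,0,0,0.055,1, 0,0,0,0,0,0.009,1, 0,0,0,0,0,0,1]'
python3 - <<'E'
from h import *
plan((.459,.158,.26),-.214)
c=r.get_calibration('wrist');np.savez('w1.npz',**c)
im=r.read_camera('wrist')[:,:,::-1];cv2.imwrite('pics/w1.png',im)
E
```

```text
time_s: 2.52
position: [0.4608, 0.1593, 0.2579]
eef_rot: [-0.0, 0.776, 0.631, -0.0]
wrist_force: [-0.4, -0.6, -0.9]
gripper_width: 0.998
shift mm [-1.7 -1.5 -2.1] units [-0.0042 -0.0037 -0.0053] turn units [-0.0001  0.0001  0.003 ] | pos [0.4608 0.1593 0.2579] F [-0.44 -0.59 -0.91] M [-0.052  0.044 -0.025] g 0.998 t 2.525 q6 2.11
yyaw -0.2045 tilt [-2.e-04 -1.e-04 -1.e+00]
```

View pics/w1.png

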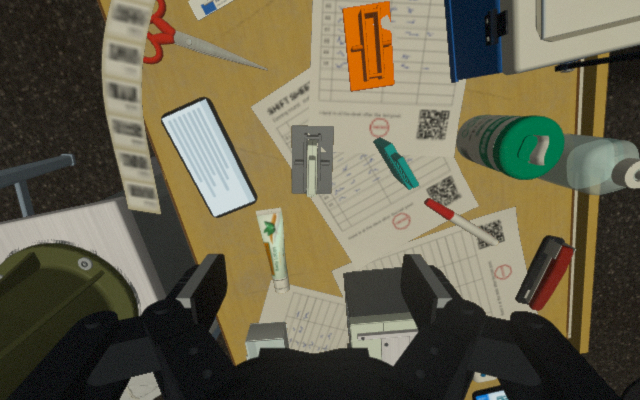

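Run:
```python
import cv2
im=cv2.imread('pics/w1.png')[110:210,270:360]
cv2.imwrite('pics/w1c.png',cv2.resize(im,None,fx=6,fy=6,interpolation=cv2.INTER_CUBIC))
```

```text
(no output)
```

View pics/w1c.png

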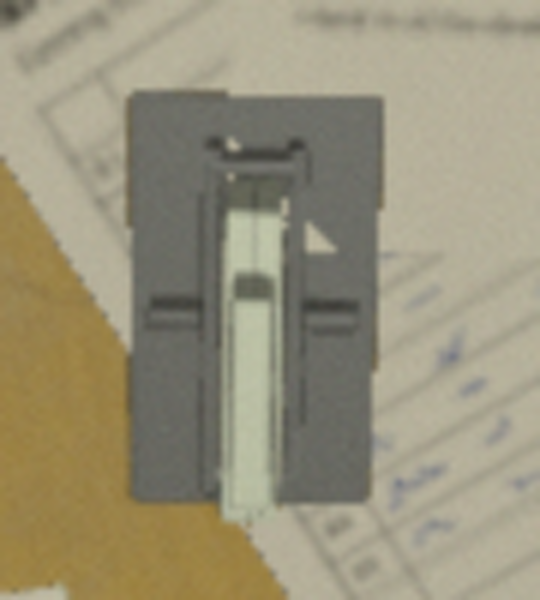

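Run:
```python
from h import *
np.set_printoptions(precision=4,suppress=True)
c=dict(np.load('w1.npz'))
for nm,pts,z in [('base',[(131,92),(383,97),(370,500),(133,500)],.005),('tab',[(235,299),(271,299),(265,508),(231,508)],.113),('bodyfront',[(223,208),(284,208)],.081)]:
    P=unproj(c,(np.array(pts)+.5)/6-.5+[270,110],z)
    print(nm,P[:,:2].tolist(),P.mean(0),'sides',np.linalg.norm(np.roll(P,-1,0)-P,axis=1))
    if len(P)>2:
        d=P[0]+P[1]-P[2]-P[3];print(np.arctan2(d[1],d[0]))
u=np.array([np.cos(1.36),np.sin(1.36),0])
print('case centre from bodyfront',P.mean(0)-u*.032)
```

```text
base [[0.4409660436395698, 0.215708803610459], [0.49816801546629685, 0.202711222566611], [0.4770995491940117, 0.10727880131877918], [0.41928346452665083, 0.11925329024128956]] [0.4589 0.1612 0.005 ] sides [0.0587 0.0977 0.059  0.0989]
1.3515847366935214
tab [[0.4600663281083029, 0.18157757052712953], [0.46643132066638526, 0.18025963168611128], [0.45740483435732054, 0.1419395887979602], [0.45117506112230865, 0.14322987223773986]] [0.4588 0.1618 0.113 ] sides [0.0065 0.0394 0.0064 0.0394]
1.3412104764016095
bodyfront [[0.45986349480555944, 0.19417065768311667], [0.47153537000353324, 0.1917541388926527]] [0.4657 0.193  0.081 ] sides [0.0119 0.0119]
case centre from bodyfront [0.459  0.1617 0.081 ]
```

```bash
python3 -c "
from h import *
plan((.459,.1617,.089),-.218)"
```

```text
shift mm [  2.   -2.2 168.9] units [ 0.0049 -0.0055  0.4222] turn units [-0.0001  0.      0.0042] | pos [0.4608 0.1594 0.2579] F [-0.33 -0.44  0.09] M [-0.01  -0.045 -0.096] g 0.998 t 2.575 q6 2.11
yyaw -0.2047 tilt [-2.e-04 -1.e-04 -1.e+00]
```

```bash
python3 -m inch '[0.005,-0.0055,0,0,0,0.0042,0.2, 0,0,0.1,0,0,0,0.2, 0,0,0.1,0,0,0,0.2, 0,0,0.1,0,0,0,0.2, 0,0,0,0,0,0,0.2]'
python3 - <<'E'
from h import *
plan((.459,.1617,.089),-.218)
cv2.imwrite('pics/w2.png',r.read_camera('wrist')[:,:,::-1])
E
```

```text
time_s: 3.2
position: [0.4564, 0.161, 0.1355]
eef_rot: [-0.001, 0.78, 0.625, -0.003]
wrist_force: [0.1, -0.1, 0.1]
gripper_width: 0.6
shift mm [ 1.4  2.6 46.5] units [0.0036 0.0066 0.1163] turn units [-0.0016  0.001  -0.0005] | pos [0.4564 0.161  0.1355] F [ 0.09 -0.12  0.14] M [ 0.037 -0.012  0.031] g 0.6 t 3.2 q6 2.13
yyaw -0.2196 tilt [-0.0056 -0.0019 -1.    ]
```

View pics/w2.png

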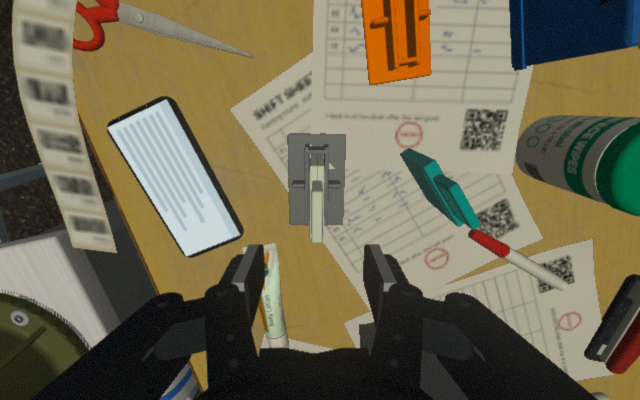

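```bash
python3 -m inch '[0.0036,0.0066,0.04,-0.0016,0.001,0,0.2, 0,0,0.04,0,0,0,0.2, 0,0,0.03,0,0,0,0.2, 0,0,0,0,0,0,0.2]'
python3 - <<'E'
from h import *
plan((.459,.1617,.089),-.218)
cv2.imwrite('pics/w3.png',r.read_camera('wrist')[:,:,::-1])
E
```

```text
time_s: 3.75
position: [0.4615, 0.1625, 0.0934]
eef_rot: [0.001, 0.78, 0.625, 0.002]
wrist_force: [0.3, 0.2, -0.4]
gripper_width: 0.599
shift mm [-1.3 -2.3  4.4] units [-0.0032 -0.0057  0.011 ] turn units [ 0.0012 -0.0007 -0.0006] | pos [0.4615 0.1625 0.0934] F [ 0.31  0.16 -0.41] M [ 0.005  0.037 -0.026] g 0.599 t 3.75 q6 2.13
yyaw -0.22 tilt [ 0.0041  0.0014 -1.    ]
```

View pics/w3.png

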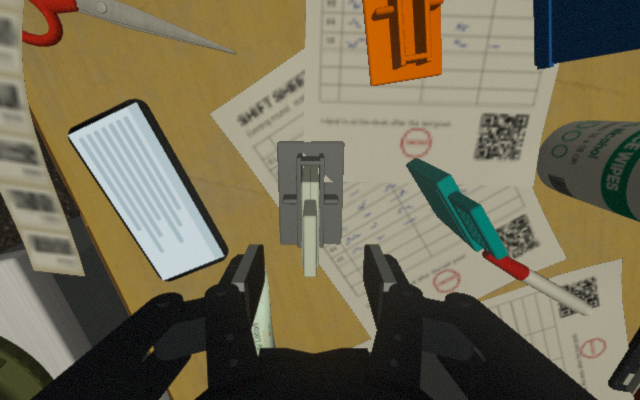

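```bash
python3 -m inch '[0,0,0,0,0,0,0.2, 0,0,0,0,0,0,0.2]'
python3 -c "
from h import *
plan((.459,.1617,.089),-.218)"
```

```text
time_s: 4.05
position: [0.4626, 0.1628, 0.0945]
eef_rot: [0.001, 0.78, 0.625, 0.003]
wrist_force: [0.9, 0.1, -0.7]
gripper_width: 0.601
shift mm [-1.9 -3.3  5.5] units [-0.0047 -0.0082  0.0137] turn units [ 0.0018 -0.0011 -0.0007] | pos [0.4626 0.1628 0.0945] F [ 0.93  0.1  -0.7 ] M [ 0.012 -0.074 -0.02 ] g 0.601 t 4.05 q6 2.13
yyaw -0.2201 tilt [ 0.0064  0.0023 -1.    ]
```

```bash
for i in 1 2 3; do python3 -m inch '[0,0,0,0,0,0,0.2, 0,0,0,0,0,0,0.2]' | sed -n 1,3p; done
python3 -c "
from h import *
plan((.459,.1617,.089),-.218)"
```

```text
time_s: 4.3
position: [0.4623, 0.1627, 0.0941]
eef_rot: [0.001, 0.78, 0.625, 0.003]
time_s: 4.55
position: [0.4622, 0.1627, 0.094]
eef_rot: [0.001, 0.78, 0.625, 0.003]
time_s: 4.8
position: [0.4622, 0.1627, 0.094]
eef_rot: [0.001, 0.78, 0.625, 0.003]
shift mm [-1.7 -2.9  5. ] units [-0.0042 -0.0073  0.0125] turn units [ 0.0016 -0.001  -0.0006] | pos [0.4622 0.1627 0.094 ] F [-0.06  0.27 -0.35] M [-0.001  0.071  0.024] g 0.601 t 4.8 q6 2.13
yyaw -0.22 tilt [ 0.0056  0.002  -1.    ]
```

```bash
python3 -m inch '[-0.0042,-0.0073,0.0125,0.0016,-0.001,0,0.2, 0,0,0,0,0,0,0.2, 0,0,0,0,0,0,0.2, 0,0,0,0,0,0,0.2, 0,0,0,0,0,0,0.2]'
python3 -c "
from h import *
plan((.459,.1617,.089),-.218)"
```

```text
time_s: 5.42
position: [0.4591, 0.1617, 0.089]
eef_rot: [0.0, 0.78, 0.625, 0.0]
wrist_force: [1.0, 0.0, 0.3]
gripper_width: 0.6
shift mm [-0.1 -0.1  0. ] units [-0.0002 -0.0002  0.0001] turn units [ 0.     -0.     -0.0006] | pos [0.4591 0.1617 0.089 ] F [1.04 0.04 0.28] M [0.029 0.015 0.032] g 0.6 t 5.425 q6 2.13
yyaw -0.22 tilt [ 1.e-04  1.e-04 -1.e+00]
```

Pose is exact; close on the tab.

```bash
python3 -m inch '[0,0,0,0,0,0,-1, 0,0,0,0,0,0,-1, 0,0,0,0,0,0,-1, 0,0,0,0,0,0,-1, 0,0,0,0,0,0,-1]'
python3 -m inch '[0,0,0,0,0,0,-1, 0,0,0,0,0,0,-1]'
python3 - <<'E'
from h import *
plan((.459,.1617,.089),-.218)
cv2.imwrite('pics/w4.png',r.read_camera('wrist')[:,:,::-1])
E
```

```text
time_s: 6.05
position: [0.459, 0.1617, 0.089]
eef_rot: [-0.0, 0.78, 0.625, -0.0]
wrist_force: [-0.2, 0.0, 0.6]
gripper_width: -0.003
time_s: 6.3
position: [0.459, 0.1617, 0.089]
eef_rot: [0.0, 0.78, 0.625, -0.0]
wrist_force: [0.0, 0.1, 0.4]
gripper_width: -0.003
shift mm [ 0. -0. -0.] units [ 0. -0. -0.] turn units [ 0.      0.     -0.0006] | pos [0.459  0.1617 0.089 ] F [0.02 0.05 0.4 ] M [0.    0.005 0.028] g -0.003 t 6.3 q6 2.13
yyaw -0.22 tilt [-0. -0. -1.]
```

View pics/w4.png

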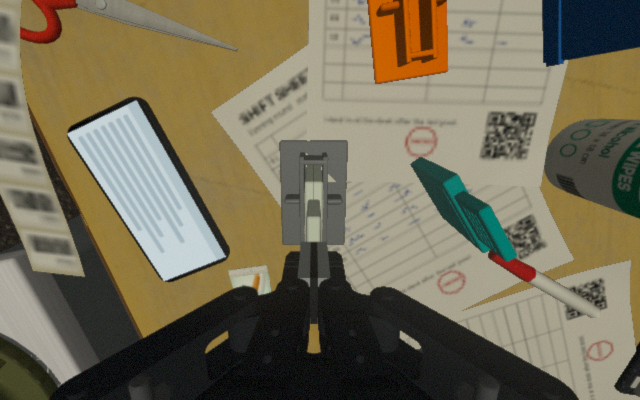

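Run:
```python
from h import *
s=r.get_state();c=r.get_calibration('wrist');T=rot(s['eef_rot'])
P=s['position']+T.apply([[0,0,0],[0,0,-.019],[.011,0,0],[-.011,0,0]])
print(proj(c,P).round(1))
u=np.array([np.cos(1.351),np.sin(1.351),0]);b=np.array([.459,.1617,.113])
print('tab top front/back',proj(c,[b+u*.02,b-u*.02]).round(1))
im=cv2.imread('pics/w4.png')[180:330,260:370]
cv2.imwrite('pics/w4c.png',cv2.resize(im,None,fx=4,fy=4,interpolation=cv2.INTER_CUBIC))
```

```text
[[313.8 231.7]
 [313.8 244.8]
 [313.8 215.7]
 [313.7 247.1]]
tab top front/back [[313.8 215.7]
 [313.8 279.3]]
```

View pics/w4c.png

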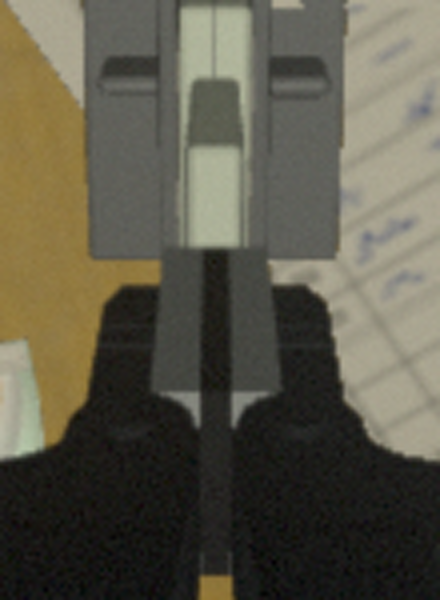

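The gripper is fully shut (width about 0) and the tab is not between the pads. In w4 the pad tips sit at row 242, where the reported TCP would put them at row 216, so the fingertips look about 40 mm higher than reported. I check this independently with the scene camera.

Run:
```python
from h import *
s=r.get_state();c=r.get_calibration('scene');T=rot(s['eef_rot'])
print(proj(c,s['position']+T.apply([[0,0,0],[0,0,-.04],[0,0,-.1]])).round(1))
im=r.read_camera('scene')[:,:,::-1];cv2.imwrite('pics/s2.png',im)
cv2.imwrite('pics/s2c.png',cv2.resize(im[130:260,180:310],None,fx=4.5,fy=4.5,interpolation=cv2.INTER_CUBIC))
```

```text
[[243.1 197.6]
 [241.5 183.6]
 [238.9 161.4]]
```

View pics/s2c.png

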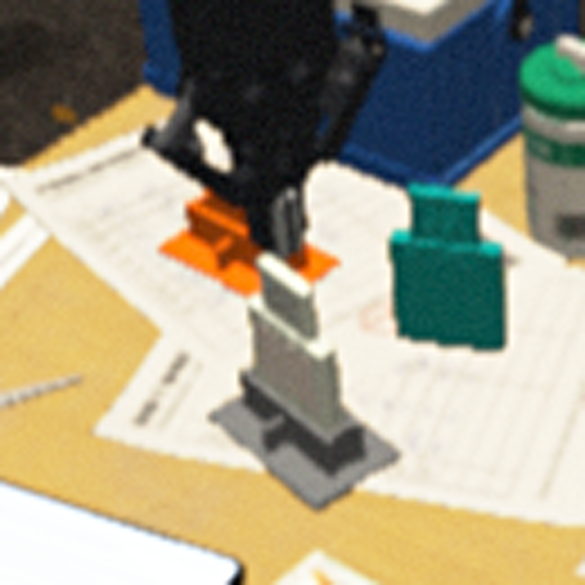

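The scene crop shows the shut finger ends at about px (243,187), above the tab. The reported TCP projects to (243,198). Both views put the real finger ends about 35–40 mm behind the reported TCP, so I open and go lower by that, watching force.

```bash
python3 -m inch '[0,0,0,0,0,0,0.2, 0,0,0,0,0,0,0.2, 0,0,0,0,0,0,0.2, 0,0,0.03,0,0,0,0.2, 0,0,0.03,0,0,0,0.2]'
python3 -m inch '[0,0,0.03,0,0,0,0.2, 0,0,0,0,0,0,0.2, 0,0,0,0,0,0,0.2, 0,0,0,0,0,0,0.2]'
python3 - <<'E'
from h import *
plan((.459,.1617,.053),-.218)
im=r.read_camera('wrist')[:,:,::-1];cv2.imwrite('pics/w5.png',im)
E
```

```text
time_s: 7.02
position: [0.4588, 0.1616, 0.064]
eef_rot: [-0.0, 0.78, 0.625, -0.0]
wrist_force: [0.1, -0.1, -0.7]
gripper_width: 0.598
time_s: 7.52
position: [0.4594, 0.1618, 0.0534]
eef_rot: [0.0, 0.78, 0.625, 0.0]
wrist_force: [0.4, -0.3, -0.1]
gripper_width: 0.6
shift mm [-0.2 -0.4  0.4] units [-0.0005 -0.001   0.0009] turn units [ 0.0002 -0.0001 -0.0007] | pos [0.4594 0.1618 0.0534] F [ 0.42 -0.26 -0.14] M [-0.006 -0.006 -0.057] g 0.6 t 7.525 q6 2.13
yyaw -0.2201 tilt [ 7.e-04  2.e-04 -1.e+00]
```

View pics/w5.png

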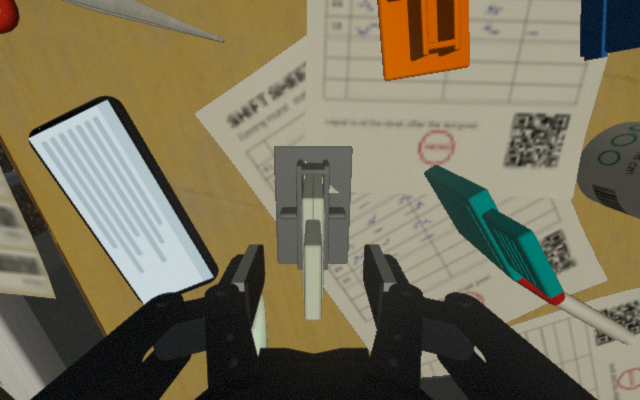

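```bash
python3 -m inch '[0,0,0,0,0,0,-1, 0,0,0,0,0,0,-1, 0,0,0,0,0,0,-1, 0,0,0,0,0,0,-1, 0,0,0,0,0,0,-1]'
python3 -m inch '[0,0,0,0,0,0,-1, 0,0,0,0,0,0,-1]'
python3 - <<'E'
from h import *
plan((.459,.1617,.053),-.218)
im=r.read_camera('wrist')[:,:,::-1];cv2.imwrite('pics/w6.png',im)
a=cv2.resize(im[150:330,240:390],None,fx=3,fy=3,interpolation=cv2.INTER_CUBIC)
im=r.read_camera('scene')[:,:,::-1]
b=cv2.resize(im[150:250,190:270],None,fx=4,fy=5.4,interpolation=cv2.INTER_CUBIC)
cv2.imwrite('pics/w6c.png',np.hstack([a,b]))
E
```

```text
time_s: 8.2
position: [0.4593, 0.1618, 0.0533]
eef_rot: [0.0, 0.78, 0.625, 0.0]
wrist_force: [0.2, -0.1, 3.4]
gripper_width: 0.073
time_s: 8.45
position: [0.4593, 0.1618, 0.0533]
eef_rot: [0.0, 0.78, 0.625, 0.0]
wrist_force: [-0.8, -0.2, 5.1]
gripper_width: 0.079
shift mm [-0.2 -0.3  0.3] units [-0.0005 -0.0007  0.0006] turn units [ 0.0002 -0.0001 -0.0007] | pos [0.4593 0.1618 0.0533] F [-0.77 -0.19  5.13] M [0.029 0.052 0.032] g 0.079 t 8.45 q6 2.13
yyaw -0.2201 tilt [ 6.e-04  3.e-04 -1.e+00]
```

View pics/w6c.png

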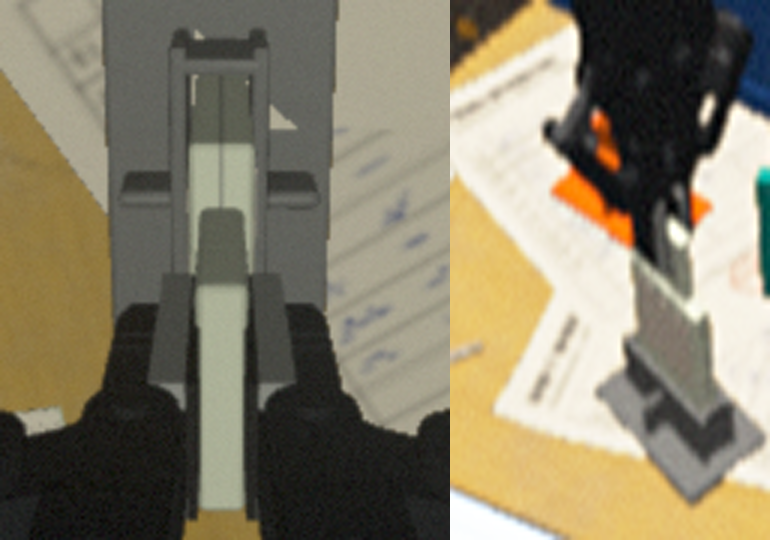

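Gripped: the width stopped at 0.079 × 85 ≈ 6.7 mm, on the 8 mm tab, with soft pads. Lifting.

```bash
python3 -m inch '[0,0,-0.02,0,0,0,-1, 0,0,-0.06,0,0,0,-1, 0,0,-0.1,0,0,0,-1, 0,0,-0.1,0,0,0,-1, 0,0,-0.1,0,0,0,-1]'
python3 -m inch '[0,0,-0.05,0,0,0,-1, 0,0,0,0,0,0,-1, 0,0,0,0,0,0,-1, 0,0,0,0,0,0,-1]'
python3 - <<'E'
from h import *
plan((.540,-.098,.225),-.0957)
im=r.read_camera('wrist')[:,:,::-1];cv2.imwrite('pics/w7.png',im)
E
```

```text
time_s: 9.18
position: [0.4582, 0.1614, 0.206]
eef_rot: [-0.0, 0.78, 0.625, -0.001]
wrist_force: [1.2, -0.1, -2.2]
gripper_width: 0.081
time_s: 9.68
position: [0.458, 0.1613, 0.2235]
eef_rot: [-0.0, 0.78, 0.625, -0.001]
wrist_force: [0.2, 0.8, -0.6]
gripper_width: 0.075
shift mm [-235.2  136.6   -1.4] units [-0.588   0.3415 -0.0036] turn units [-0.0007  0.0004 -0.0396] | pos [0.458  0.1613 0.2235] F [ 0.16  0.8  -0.62] M [ 0.032 -0.025  0.019] g 0.075 t 9.675 q6 2.13
yyaw -0.2201 tilt [-2.5e-03 -9.0e-04 -1.0e+00]
```

View pics/w7.png

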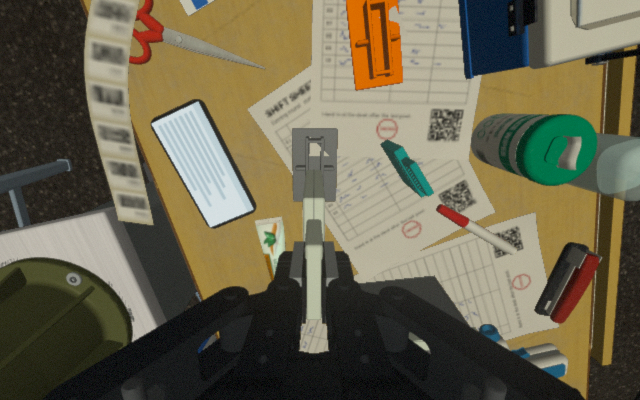

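```bash
python3 -c "
from h import *
plan((.532,-.178,.225),-.0957)"
```

```text
shift mm [-315.1  146.1   -1.2] units [-0.7877  0.3653 -0.003 ] turn units [-0.0006  0.0004 -0.0396] | pos [0.4582 0.1614 0.2237] F [ 0.29  0.54 -1.59] M [-0.079  0.015  0.039] g 0.079 t 9.725 q6 2.13
yyaw -0.2201 tilt [-2.2e-03 -8.0e-04 -1.0e+00]
```

```bash
python3 -m inch '[-0.04,0.02,0,0,0,0,-1, -0.09,0.042,0,0,0,0,-1, -0.1,0.046,0,0,0,0,-1, -0.1,0.046,0,0,0,0,-1, -0.1,0.046,0,0,0,0,-1]'
python3 -m inch '[-0.1,0.046,0,0,0,0,-1, -0.1,0.046,0,0,0,0,-1, -0.1,0.046,0,0,0,0,-1, -0.06,0.027,0,0,0,0,-1, 0,0,0,0,0,-0.02,-1]'
python3 -m inch '[0,0,0,0,0,-0.0196,-1, 0,0,0,0,0,0,-1, 0,0,0,0,0,0,-1, 0,0,0,0,0,0,-1, 0,0,0,0,0,0,-1]'
python3 - <<'E'
from h import *
plan((.532,-.178,.225),-.0957)
c=r.get_calibration('wrist');np.savez('w8.npz',**c)
im=r.read_camera('wrist')[:,:,::-1];cv2.imwrite('pics/w8.png',im)
E
```

```text
time_s: 10.35
position: [0.4994, -0.026, 0.2247]
eef_rot: [0.0, 0.781, 0.625, -0.0]
wrist_force: [0.2, 0.3, -1.3]
gripper_width: 0.081
time_s: 10.98
position: [0.5321, -0.1816, 0.2242]
eef_rot: [-0.0, 0.761, 0.649, -0.001]
wrist_force: [-0.0, 0.5, -1.0]
gripper_width: 0.08
time_s: 11.6
position: [0.5325, -0.1785, 0.225]
eef_rot: [0.0, 0.74, 0.672, -0.0]
wrist_force: [-0.3, -0.6, -1.2]
gripper_width: 0.078
shift mm [ 0.5 -0.5  0. ] units [ 0.0012 -0.0014  0.    ] turn units [ 0.  0. -0.] | pos [ 0.5325 -0.1785  0.225 ] F [-0.35 -0.6  -1.24] M [-0.029  0.009 -0.024] g 0.078 t 11.6 q6 1.34
yyaw -0.0957 tilt [ 0.e+00 -1.e-04 -1.e+00]
```

View pics/w8.png

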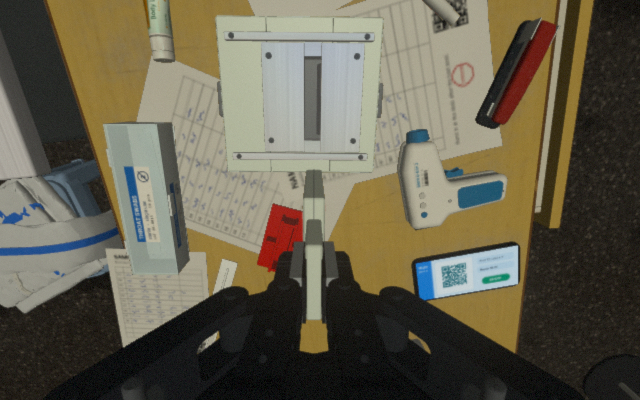

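Run:
```python
import cv2
im=cv2.imread('pics/w8.png')
cv2.imwrite('pics/w8c.png',cv2.resize(im[30:200,250:380],None,fx=3.5,fy=3.5,interpolation=cv2.INTER_CUBIC))
cv2.imwrite('pics/w8d.png',cv2.resize(im[45:150,290:340],None,fx=5.5,fy=5.5,interpolation=cv2.INTER_CUBIC))
```

```text
(no output)
```

View pics/w8d.png

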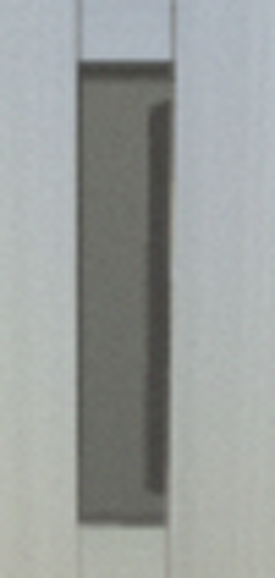

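View pics/w8c.png

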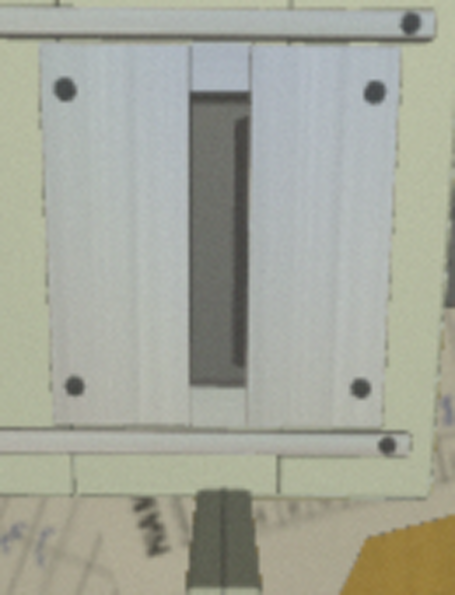

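Run:
```python
from h import *
np.set_printoptions(precision=4,suppress=True)
c=dict(np.load('w8.npz'))
P=unproj(c,(np.array([(80,63),(174,62),(168,522),(79,523)])+.5)/5.5-.5+[290,45],.136)
d=P[0]+P[1]-P[2]-P[3];yaw=np.arctan2(d[1],d[0])
print(P[:,:2].tolist(),P.mean(0),np.linalg.norm(np.roll(P,-1,0)-P,axis=1),'yyaw',yaw-np.pi/2)
for a,b in((0,3),(1,2)): e=P[a]-P[b];print(np.arctan2(e[1],e[0])-np.pi/2)
# plate/ lid
P2=unproj(c,(np.array([(40,45),(400,42),(381,426),(53,426)])+.5)/3.5-.5+[250,30],.136)
d=P2[0]+P2[1]-P2[2]-P2[3];print('plate',P2.mean(0),np.linalg.norm(np.roll(P2,-1,0)-P2,axis=1),np.arctan2(d[1],d[0])-np.pi/2)
# case bottom front edge
uv=(np.array([(196,490),(249,490)])+.5)/3.5-.5+[250,30]
s=r.get_state();T=rot(s['eef_rot'])
for z in(.17,.176,.182):
    B=unproj(c,uv,z);print(z,'case bottom in tool',T.inv().apply(B-s['position']),np.linalg.norm(B[0]-B[1]))
# body top front edge at z+.075 and tab
```

```text
[[0.5360302963343624, -0.062429666579020104], [0.5498583667209693, -0.06361517214576766], [0.543046901474844, -0.13026309816485707], [0.5288718062991519, -0.12906567798402077]] [ 0.5395 -0.0963  0.136 ] [0.0139 0.067  0.0142 0.067 ] yyaw -0.10443218265279564
-0.10701633354388118
-0.10184709349232479
plate [ 0.5392 -0.0964  0.136 ] [0.0825 0.0878 0.0833 0.0872] -0.10479657956068356
0.17 case bottom in tool [[ 0.0292 -0.0062  0.055 ]
 [ 0.0292  0.0058  0.055 ]] 0.011979227643023177
0.176 case bottom in tool [[ 0.0305 -0.006   0.049 ]
 [ 0.0305  0.0056  0.049 ]] 0.011672356878188996
0.182 case bottom in tool [[ 0.0317 -0.0059  0.043 ]
 [ 0.0317  0.0055  0.043 ]] 0.011365486113354932
```

```bash
python3 -c "
from h import *
plan((.5395,-.0963,.190),-.1045)"
```

```text
shift mm [82.5 -0.9 35. ] units [ 0.2062 -0.0023  0.0876] turn units [0.     0.     0.0028] | pos [ 0.5325 -0.1785  0.225 ] F [ 0.38 -0.02 -1.8 ] M [ 0.015 -0.05  -0.013] g 0.078 t 11.65 q6 1.34
yyaw -0.0957 tilt [ 1.e-04 -1.e-04 -1.e+00]
```

```bash
python3 -m inch '[0.05,0,0,0,0,0,-1, 0.08,0,0,0,0,0,-1, 0.05,0,0,0,0,0,-1, 0.0262,-0.0023,0,0,0,0.0028,-1, 0,0,0.03,0,0,0,-1]'
python3 -m inch '[0,0,0.04,0,0,0,-1, 0,0,0.0176,0,0,0,-1, 0,0,0,0,0,0,-1, 0,0,0,0,0,0,-1, 0,0,0,0,0,0,-1]'
python3 - <<'E'
from h import *
plan((.5395,-.0963,.190),-.1045)
c=r.get_calibration('wrist');np.savez('w9.npz',**c)
im=r.read_camera('wrist')[:,:,::-1];cv2.imwrite('pics/w9.png',im)
cv2.imwrite('pics/w9c.png',cv2.resize(im[100:350,220:410],None,fx=3,fy=2.4,interpolation=cv2.INTER_CUBIC))
E
```

```text
time_s: 12.28
position: [0.5403, -0.0959, 0.2135]
eef_rot: [0.001, 0.743, 0.67, 0.001]
wrist_force: [-0.1, -1.4, -1.0]
gripper_width: 0.079
time_s: 12.9
position: [0.5398, -0.0966, 0.1904]
eef_rot: [0.0, 0.743, 0.669, 0.0]
wrist_force: [0.3, 0.4, -1.5]
gripper_width: 0.078
shift mm [ 0.3 -0.4  0.4] units [ 0.0007 -0.0009  0.0011] turn units [ 0.0003  0.     -0.0001] | pos [ 0.5398 -0.0966  0.1904] F [ 0.29  0.42 -1.49] M [ 0.001 -0.019 -0.007] g 0.078 t 12.9 q6 1.5
yyaw -0.1047 tilt [ 9.e-04 -2.e-04 -1.e+00]
```

View pics/w9c.png

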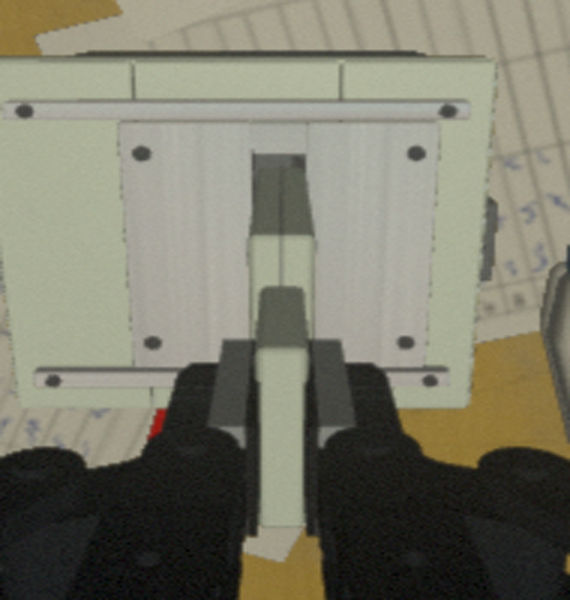

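Run:
```python
import cv2
im=cv2.imread('pics/w9.png')
cv2.imwrite('pics/w9d.png',cv2.resize(im[155:205,295:335],None,fx=14,fy=11,interpolation=cv2.INTER_CUBIC))
```

```text
(no output)
```

View pics/w9d.png

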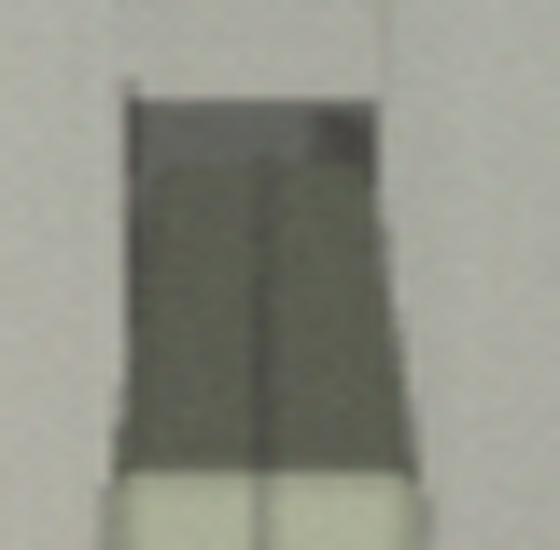

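Run:
```python
from h import *
np.set_printoptions(precision=4,suppress=True)
c=dict(np.load('w9.npz'));s=r.get_state();T=rot(s['eef_rot'])
f=lambda p:(np.array(p)+.5)/[14,11]-.5+[295,155]
S=unproj(c,f([(130,100),(377,100)]),.136);B=unproj(c,f([(142,160),(377,160)]),.143);U=unproj(c,f([(113,472),(418,472)]),.218)
for n,P in(('slot',S),('bottom',B),('top',U)):
    q=T.inv().apply(P-s['position']);print(n,q,q.mean(0),q[1,1]-q[0,1])
```

```text
slot [[ 0.0341 -0.0075  0.0544]
 [ 0.0341  0.0063  0.0544]] [ 0.0341 -0.0006  0.0544] 0.013838313261737028
bottom [[ 0.0312 -0.0067  0.0474]
 [ 0.0312  0.0061  0.0474]] [ 0.0312 -0.0003  0.0474] 0.012842438166183504
top [[ 0.0316 -0.0057 -0.0276]
 [ 0.0316  0.0057 -0.0276]] [ 0.0316  0.     -0.0276] 0.011483514456517095
```

```bash
python3 -m inch '[0.0012,-0.001,0,0.0003,0,0,-1, 0,0,0.01,0,0,0,-1, 0,0,0.01,0,0,0,-1, 0,0,0.005,0,0,0,-1, 0,0,0,0,0,0,-1]'
python3 -m inch '[0,0,0,0,0,0,-1, 0,0,0,0,0,0,-1]'
python3 -c "
from h import *
plan((.5395,-.0963,.17),-.1045)"
```

```text
time_s: 13.58
position: [0.5389, -0.0958, 0.1796]
eef_rot: [-0.001, 0.743, 0.669, -0.0]
wrist_force: [-0.9, 1.5, -0.7]
gripper_width: 0.079
time_s: 13.82
position: [0.5392, -0.0959, 0.1801]
eef_rot: [-0.0, 0.743, 0.669, -0.0]
wrist_force: [0.4, 0.5, -1.3]
gripper_width: 0.081
shift mm [-0.4  0.3 10.1] units [-0.001   0.0008  0.0252] turn units [-0.0002  0.      0.    ] | pos [ 0.5392 -0.0959  0.1801] F [ 0.44  0.49 -1.35] M [-0.087 -0.022 -0.006] g 0.081 t 13.825 q6 1.5
yyaw -0.1045 tilt [-7.e-04  1.e-04 -1.e+00]
```

```bash
python3 -m inch '[0,0,0.007,0,0,0,-1, 0,0,0.007,0,0,0,-1, 0,0,0,0,0,0,-1, 0,0,0,0,0,0,-1]'
python3 - <<'E'
from h import *
plan((.5395,-.0963,.17),-.1045)
im=r.read_camera('wrist')[:,:,::-1]
cv2.imwrite('pics/w10.png',cv2.resize(im[140:240,270:360],None,fx=6,fy=6,interpolation=cv2.INTER_CUBIC))
E
```

```text
time_s: 14.32
position: [0.5391, -0.0958, 0.1743]
eef_rot: [-0.0, 0.743, 0.669, -0.0]
wrist_force: [-0.2, -0.1, -1.3]
gripper_width: 0.075
shift mm [-0.4  0.5  4.3] units [-0.0011  0.0012  0.0107] turn units [-0.0003 -0.      0.    ] | pos [ 0.5391 -0.0958  0.1743] F [-0.21 -0.12 -1.32] M [-0.011  0.007 -0.009] g 0.075 t 14.325 q6 1.5
yyaw -0.1044 tilt [-1.1e-03  1.0e-04 -1.0e+00]
```

View pics/w10.png

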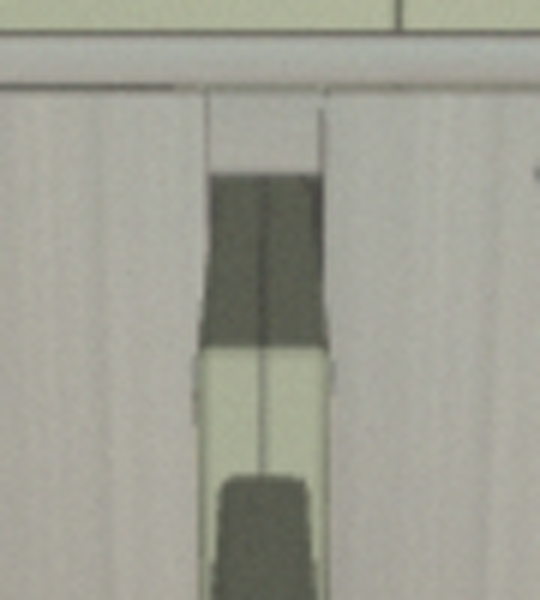

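The case is in the slot: the lower edge is about 9 mm in with no contact force. Pushing on past the flap.

```bash
python3 -m inch '[0,0,0.01,0,0,0,-1, 0,0,0.01,0,0,0,-1, 0,0,0.01,0,0,0,-1, 0,0,0,0,0,0,-1, 0,0,0,0,0,0,-1]'
python3 -c "
from h import *
plan((.5395,-.0963,.108),-.1045)"
```

```text
time_s: 15.0
position: [0.5389, -0.0958, 0.1624]
eef_rot: [-0.0, 0.743, 0.669, -0.0]
wrist_force: [-2.5, 0.5, 3.1]
gripper_width: 0.082
shift mm [-0.4  0.8 54.4] units [-0.001   0.0019  0.1361] turn units [-0.0004  0.      0.    ] | pos [ 0.5389 -0.0958  0.1624] F [-2.45  0.46  3.08] M [0.086 0.772 0.044] g 0.082 t 15.0 q6 1.5
yyaw -0.1045 tilt [-1.2e-03  1.0e-04 -1.0e+00]
```

```bash
python3 -m inch '[0,0,0.012,0,0,0,-1, 0,0,0.012,0,0,0,-1, 0,0,0.012,0,0,0,-1, 0,0,0,0,0,0,-1]'
python3 -m inch '[0,0,0.012,0,0,0,-1, 0,0,0.012,0,0,0,-1, 0,0,0.012,0,0,0,-1, 0,0,0,0,0,0,-1]'
python3 -m inch '[0,0,0.012,0,0,0,-1, 0,0,0.012,0,0,0,-1, 0,0,0.012,0,0,0,-1, 0,0,0,0,0,0,-1]'
python3 -c "
from h import *
plan((.5395,-.0963,.108),-.1045)"
```

```text
time_s: 15.5
position: [0.5388, -0.0958, 0.1473]
eef_rot: [-0.001, 0.743, 0.669, -0.001]
wrist_force: [-3.2, -0.0, 2.2]
gripper_width: 0.076
time_s: 16.0
position: [0.5387, -0.0958, 0.1329]
eef_rot: [-0.001, 0.743, 0.669, -0.001]
wrist_force: [-3.9, -0.2, 2.2]
gripper_width: 0.077
time_s: 16.5
position: [0.5386, -0.0958, 0.1185]
eef_rot: [-0.001, 0.743, 0.669, -0.001]
wrist_force: [-5.1, 0.2, 1.6]
gripper_width: 0.083
shift mm [-0.4  0.9 10.5] units [-0.001   0.0024  0.0263] turn units [-0.0006 -0.      0.    ] | pos [ 0.5386 -0.0958  0.1185] F [-5.07  0.24  1.63] M [ 0.12   1.217 -0.039] g 0.083 t 16.5 q6 1.5
yyaw -0.1045 tilt [-1.9e-03  2.0e-04 -1.0e+00]
```

```bash
python3 -m inch '[0,0,0.012,0,0,0,-1, 0,0,0.012,0,0,0,-1, 0,0,0,0,0,0,-1, 0,0,0,0,0,0,-1]'
python3 - <<'E'
from h import *
plan((.5395,-.0963,.108),-.1045)
im=r.read_camera('wrist')[:,:,::-1]
a=cv2.resize(im[150:330,240:390],None,fx=2.8,fy=3,interpolation=cv2.INTER_CUBIC)
im=r.read_camera('scene')[:,:,::-1];cv2.imwrite('pics/s11.png',im)
b=cv2.resize(im[120:240,310:400],None,fx=4,fy=4.5,interpolation=cv2.INTER_CUBIC)
cv2.imwrite('pics/w11.png',np.hstack([a,b]))
E
```

```text
time_s: 17.0
position: [0.5385, -0.0958, 0.1094]
eef_rot: [-0.001, 0.743, 0.669, -0.001]
wrist_force: [-5.2, -0.3, 0.8]
gripper_width: 0.075
shift mm [-0.4  1.   1.3] units [-0.001   0.0025  0.0034] turn units [-0.0006 -0.      0.    ] | pos [ 0.5385 -0.0958  0.1094] F [-5.17 -0.27  0.83] M [ 0.058  1.313 -0.027] g 0.075 t 17.0 q6 1.5
yyaw -0.1045 tilt [-1.9e-03  2.0e-04 -1.0e+00]
```

View pics/w11.png

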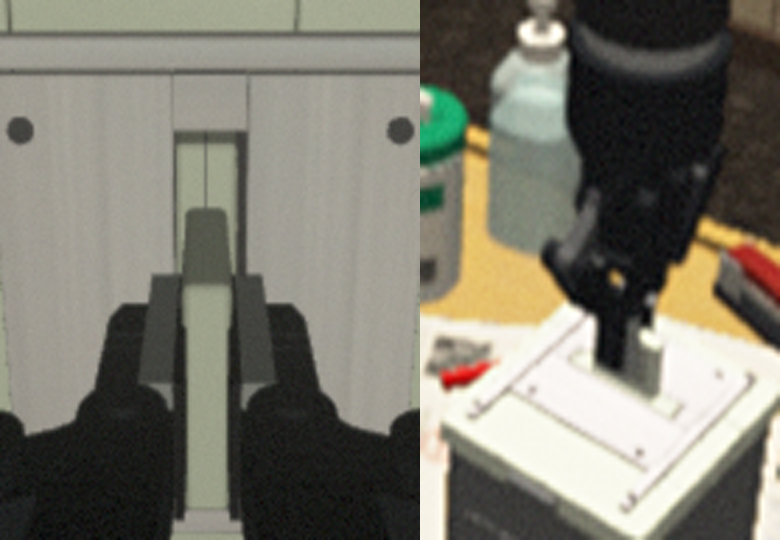

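Foot of the tab is level with the plate and the force is low. Next I let go (the flap holds the case), rise, shut the fingers and push on the tab's top.

```bash
python3 -m inch '[0,0,0,0,0,0,-0.4, 0,0,0,0,0,0,-0.4, 0,0,0,0,0,0,-0.4, 0,0,-0.025,0,0,0,-0.4, 0,0,-0.05,0,0,0,-0.4]'
python3 -m inch '[0,0,-0.025,0,0,0,-0.4, 0,0,0,0,0,0,-0.4, 0,0,0,0,0,0,-0.4, 0,0,0,0,0,0,-0.4]'
python3 - <<'E'
from h import *
plan((.5395,-.0963,.138),-.1045)
im=r.read_camera('wrist')[:,:,::-1]
a=cv2.resize(im[130:330,230:400],None,fx=2.5,fy=2.7,interpolation=cv2.INTER_CUBIC)
im=r.read_camera('scene')[:,:,::-1];cv2.imwrite('pics/s12.png',im)
b=cv2.resize(im[120:240,310:400],None,fx=4,fy=4.5,interpolation=cv2.INTER_CUBIC)
cv2.imwrite('pics/w12.png',np.hstack([a,b]))
E
```

```text
time_s: 17.73
position: [0.5387, -0.0957, 0.1398]
eef_rot: [-0.001, 0.743, 0.669, -0.001]
wrist_force: [0.8, 0.2, -0.1]
gripper_width: 0.299
time_s: 18.23
position: [0.5386, -0.0958, 0.1489]
eef_rot: [-0.001, 0.743, 0.669, -0.001]
wrist_force: [-0.1, -0.1, 0.2]
gripper_width: 0.302
shift mm [-0.4  1.  10.9] units [-0.0011  0.0025  0.0272] turn units [-0.0007 -0.      0.    ] | pos [ 0.5386 -0.0958  0.1489] F [-0.12 -0.15  0.24] M [-0.001 -0.01   0.015] g 0.302 t 18.225 q6 1.5
yyaw -0.1044 tilt [-2.1e-03  3.0e-04 -1.0e+00]
```

View pics/w12.png

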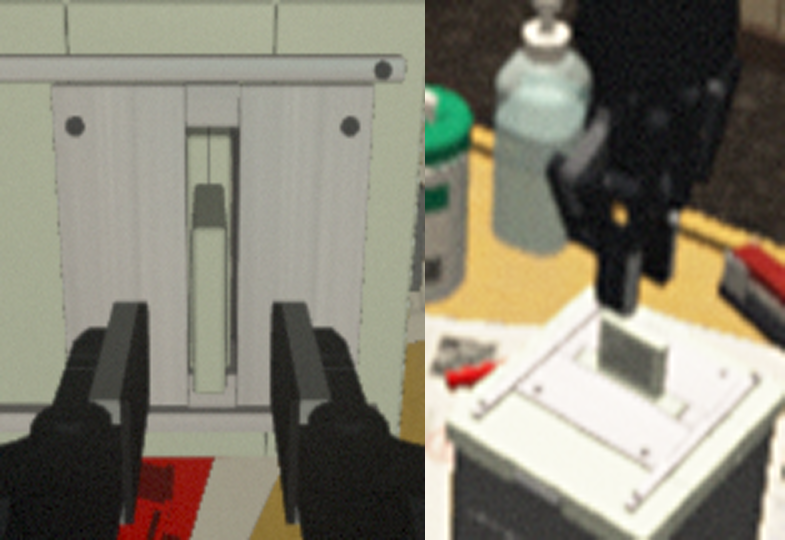

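```bash
python3 -m inch '[0,0,0,0,0,0,-1, 0,0,0,0,0,0,-1, 0,0,0,0,0,0,-1, 0,0,0.02,0,0,0,-1, 0,0,0.01,0,0,0,-1]'
python3 -m inch '[0,0,0.008,0,0,0,-1, 0,0,0.008,0,0,0,-1, 0,0,0,0,0,0,-1]'
python3 -m inch '[0,0,0.008,0,0,0,-1, 0,0,0.008,0,0,0,-1, 0,0,0,0,0,0,-1]'
```

```text
time_s: 18.95
position: [0.5387, -0.0958, 0.1367]
eef_rot: [-0.001, 0.743, 0.669, -0.001]
wrist_force: [-0.4, -0.0, 0.3]
gripper_width: -0.003
time_s: 19.32
position: [0.5392, -0.0959, 0.1313]
eef_rot: [-0.0, 0.743, 0.669, -0.0]
wrist_force: [-0.8, 1.3, 1.9]
gripper_width: 0.001
time_s: 19.7
position: [0.5394, -0.0959, 0.125]
eef_rot: [-0.0, 0.743, 0.669, -0.0]
wrist_force: [-0.5, 0.3, 4.0]
gripper_width: -0.003
```

```bash
python3 -m inch '[0,0,0.008,0,0,0,-1, 0,0,0.008,0,0,0,-1, 0,0,0,0,0,0,-1]'
python3 -m inch '[0,0,0.006,0,0,0,-1, 0,0,0.006,0,0,0,-1, 0,0,0,0,0,0,-1]'
python3 - <<'E'
from h import *
plan((.5395,-.0963,.138),-.1045)
im=r.read_camera('wrist')[:,:,::-1]
a=cv2.resize(im[130:330,230:400],None,fx=2.5,fy=2.7,interpolation=cv2.INTER_CUBIC)
im=r.read_camera('scene')[:,:,::-1];cv2.imwrite('pics/s13.png',im)
b=cv2.resize(im[120:240,310:400],None,fx=4,fy=4.5,interpolation=cv2.INTER_CUBIC)
cv2.imwrite('pics/w13.png',np.hstack([a,b]))
E
```

```text
time_s: 20.08
position: [0.5392, -0.0959, 0.1185]
eef_rot: [-0.0, 0.743, 0.669, -0.0]
wrist_force: [0.1, 0.1, 3.8]
gripper_width: 0.004
time_s: 20.45
position: [0.5391, -0.0959, 0.1137]
eef_rot: [-0.0, 0.743, 0.669, -0.0]
wrist_force: [-0.9, 0.8, 5.3]
gripper_width: 0.001
shift mm [ -0.4   0.4 -24.3] units [-0.0009  0.001  -0.0608] turn units [-0.0003  0.      0.    ] | pos [ 0.5391 -0.0959  0.1137] F [-0.93  0.76  5.33] M [ 0.007  0.067 -0.006] g 0.001 t 20.45 q6 1.5
yyaw -0.1045 tilt [-8.e-04 -0.e+00 -1.e+00]
```

View pics/w13.png

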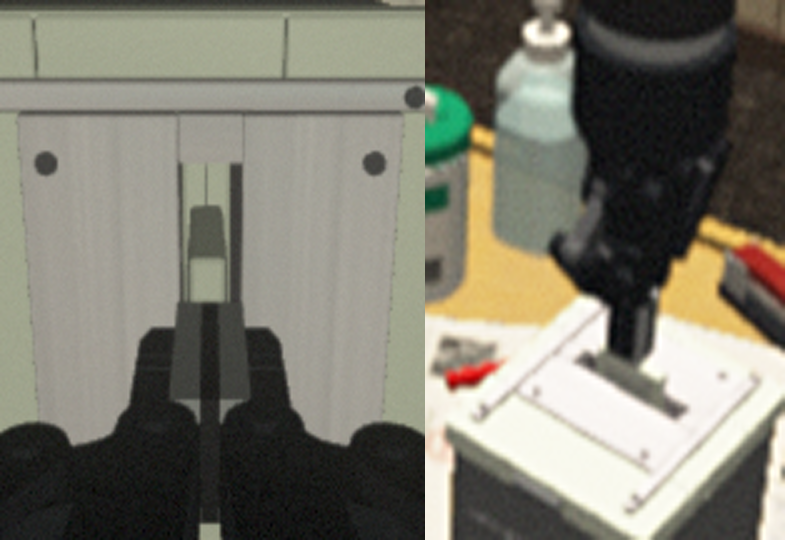

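The tab still stands about 15 mm proud and the force is gentle at 5 N. A few more millimetres.

```bash
python3 -m inch '[0,0,0.006,0,0,0,-1, 0,0,0.005,0,0,0,-1, 0,0,0,0,0,0,-1]'
python3 -m inch '[0,0,0.005,0,0,0,-1, 0,0,0,0,0,0,-1, 0,0,0,0,0,0,-1]'
python3 - <<'E'
from h import *
plan((.5395,-.0963,.2),-.1045)
im=r.read_camera('scene')[:,:,::-1]
b=cv2.resize(im[120:240,310:400],None,fx=4,fy=4,interpolation=cv2.INTER_CUBIC)
cv2.imwrite('pics/s14.png',b)
E
```

```text
time_s: 20.92
position: [0.5384, -0.0957, 0.1084]
eef_rot: [-0.001, 0.743, 0.669, -0.001]
wrist_force: [0.2, -0.5, -0.1]
gripper_width: 0.001
time_s: 21.3
position: [0.539, -0.0958, 0.1071]
eef_rot: [-0.0, 0.743, 0.669, -0.0]
wrist_force: [0.1, -1.0, -0.4]
gripper_width: 0.001
shift mm [ -0.4   0.5 -92.9] units [-0.001   0.0012 -0.2323] turn units [-0.0003  0.      0.    ] | pos [ 0.539  -0.0958  0.1071] F [ 0.07 -0.96 -0.4 ] M [-0.012 -0.008  0.008] g 0.001 t 21.3 q6 1.5
yyaw -0.1045 tilt [-1.1e-03  1.0e-04 -1.0e+00]
```

View pics/s14.png

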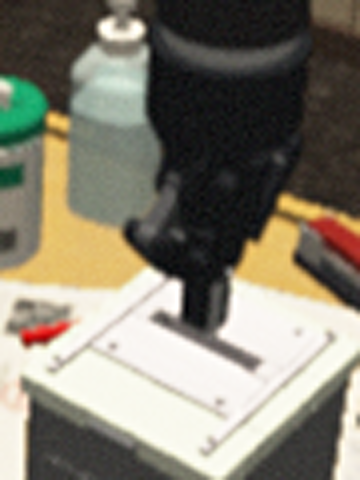

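The force fell to zero and the tab is gone from the slot, so the case has dropped. I retract and check.

```bash
python3 -m inch '[0,0,-0.05,0,0,0,-1, 0,0,-0.1,0,0,0,-1, -0.1,0,-0.1,0,0,0,-1, -0.1,0,0,0,0,0,-1, 0,0,0,0,0,0,-1]'
python3 -m inch '[0,0,0,0,0,0,-1, 0,0,0,0,0,0,-1, 0,0,0,0,0,0,-1, 0,0,0,0,0,0,-1]'
python3 - <<'E'
from h import *
im=r.read_camera('wrist')[:,:,::-1];cv2.imwrite('pics/w15.png',im)
t=r.read_camera('top')[:,:,::-1];cv2.imwrite('pics/t15.png',t)
t0=cv2.imread('pics/top0.png')
print(r.get_state()['wrist_force'])
c=r.get_calibration('wrist');print(proj(c,[[.5395,-.0963,.136]]))
u,v=proj(c,[[.5395,-.0963,.136]])[0].astype(int)
a=cv2.resize(im[max(v-50,0):v+50,u-50:u+50],(400,400),interpolation=cv2.INTER_CUBIC)
cv2.imwrite('pics/w15c.png',np.hstack([a,cv2.resize(t[70:310,130:370],(400,400))]))
E
```

```text
time_s: 21.98
position: [0.5309, -0.1777, 0.2078]
eef_rot: [0.0, 0.744, 0.668, -0.0]
wrist_force: [1.2, 1.1, -0.2]
gripper_width: 0.005
time_s: 22.48
position: [0.5309, -0.1749, 0.207]
eef_rot: [-0.0, 0.743, 0.67, -0.0]
wrist_force: [0.4, 0.2, -0.5]
gripper_width: 0.003
[ 0.84846896 -0.50732128  0.69109851]
[[314.12168893 103.31462601]]
```

View pics/w15c.png

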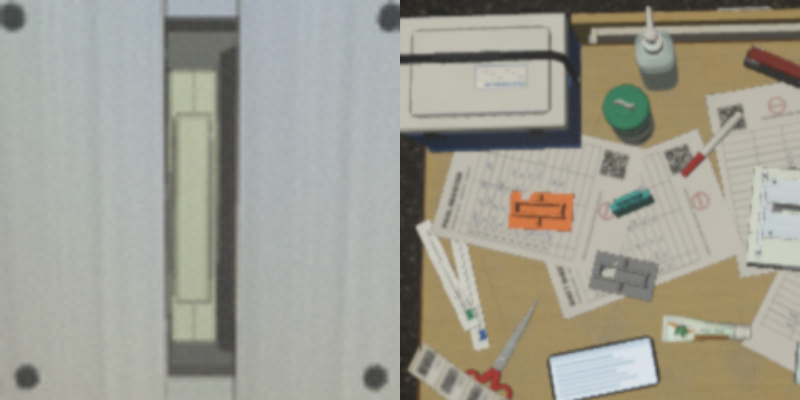

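View pics/t15.png

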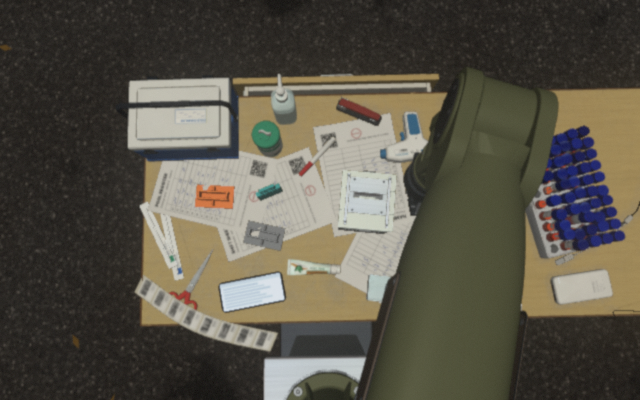

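```bash
python3 -c "
from bench import r
print(r.job_done())"
```

```text
the job is handed in; nothing more can be done
None
```

The case is posted: it went through the slot tab last, dropped past the flap, and I handed the job in at about 22.6 s of the 64 s allowed.

- **How it went:** I took the case by its tab out of the stand and found the slot about 11 mm off the lid's middle with the cameras. The case entered the slot without contact. I pushed it down gently, let go with the flap holding it, then pushed the tab's top with shut fingers until it fell. The wrist force stayed around 5 N or less at the readings I took while pushing.
- **Last checks:** After the drop the force fell to zero. The wrist picture shows the case upright and seen through the slot. The tab's apparent length puts its top at about 0.115 m above the desk, against 0.111 m or so expected with the case standing on the box floor. The last top picture shows the pen, tube, tub and the phone beside the stand where they were, and the gripper was clear of everything. In that picture the arm covers the second phone by the scanner, so I did not check it.
- **What disagreed:** The first grasp closed above the tab. The finger ends are really about 37 mm behind the reported TCP, not at it as described. I confirmed this with two cameras and later by touching the tab, and corrected for it before the second grasp.

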